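# Switch on the guarded bench lamp

### The job

Switch on the bench lamp at its switch box: with a fingertip lift the black hinged guard up and back, push the steel toggle beneath it fully over to the back (on), then let the guard drop shut over it again. Only touch and push: pick nothing up, do not shove the box out of its place, and leave the glassware and the spatula where they are.

Things in the scene. Friction and masses are not known exactly. Their poses are not given: they have to be found in the camera images.
- switchbox: Grey metal lamp switch box with a bright metal top panel, 150 (x) x 130 (y) x 70 mm tall, 2 to 3.3 kg, standing loose on rubber feet. Origin: centre of its underside; x points from its front (robot side) to its back, z up. The panel is 70 mm above the origin. On it sit a black guard and, beneath that, a steel toggle.
- guard_hinge (a point): Centre of the guard's hinge line, 40 mm behind and 78 mm above the box origin (8 mm above the panel); the line runs along the box's y axis. Axes as the box. Shut, the black plastic guard (60 g, 44 mm wide, open below) reaches 70 mm forward and 44 mm up from it; front and sides closed down to 2 mm above the panel, a 12 mm slot along its top shows the toggle.
- guard (a joint): Angle of the guard, rad: 0 shut, grows as its front end is lifted up and back, stop at 1.65. Hinge almost without friction: lifted less than about 0.9 rad it falls shut by its own weight; beyond that it falls back and rests open against the stop, and must be pushed forward over the top again before it drops shut.
- guard_lip (a point): Middle of the front edge of the guard's lip; moves with the guard. The lip is flat, 44 mm wide and 4 mm thick, and juts 18 mm forward from the top of the guard's front wall, with 48 mm of free height between it and the panel. Shut, this point is 88 mm in front of and 42 mm above guard_hinge.
- toggle (a joint): Angle of the toggle, rad: 0 off, leaning 0.45 rad towards the box's front; 0.9 on, leaning 0.45 rad towards the box's back (towards the hinge). No spring: stays where it is left; about 1.5 N near the tip moves it.
- toggle_tip (a point): Top of the steel bat toggle: 32 mm long, 10 mm thick at the tip, 6 mm at the foot; moves with it.
- toggle_pivot (a point): Foot and pivot of the toggle, at the box's centre, 2 mm above the panel. Axes as the box.
- beaker: Bystander: glass beaker, 72 mm across, 92 mm tall. Origin: centre of its underside.
- black_lid_jar: Bystander: clear glass jar with black lid, 66 mm across, 85 mm tall. Origin: centre of its underside.
- amber_jar: Bystander: small amber jar with white lid, 52 mm across, 66 mm tall. Origin: centre of its underside.
- conical_flask: Bystander: conical glass flask, 76 mm across the foot, 104 mm tall. Origin: centre of its underside.
- blue_cap_bottle: Bystander: glass bottle with blue cap, 56 mm across, 105 mm tall. Origin: centre of its underside.
- spatula: Bystander: narrow laboratory spatula, wooden handle, steel blade, lying flat in front of the switch box, 155 mm long. Origin: in its middle, underneath.
- mortar: Bystander: white ceramic bowl, 76 mm across, 45 mm tall. Origin: centre of its underside.
Things that resemble listed ones, but are neither listed nor needed, are in the scene too. Leave any green or red look-alike of the switchbox alone.

How it is judged (in metres and radians):
On the way, in this order (a step that is already met when the one before it is completed fails the run):
1. the guard is lifted while the toggle is still off (value of joint guard above 0.6 rad and value of joint toggle below 0.3 rad), for 0.1 s.
2. the toggle is pushed fully over to the back, under the lifted guard (value of joint toggle above 0.75 rad and value of joint guard above 0.5 rad), for 0.1 s.
At the end, for the whole second after the job is handed in: Toggle over to the back (over 0.75 of 0.9 rad), guard shut over it (under 0.06 rad) and at rest, the switch box within 20 mm and every bystander within 30 mm of where it started (value of joint guard below 0.06 rad and value of joint toggle above 0.75 rad and velocity of joint guard below 0.1 rad/s and linear speed of switchbox below 0.02 m/s and distance of switchbox from where it was at the start of the episode below 0.02 m and distance of each of beaker, black_lid_jar, amber_jar, conical_flask, blue_cap_bottle, spatula, mortar from where it was at the start of the episode below 0.03 m); the robot touches nothing.
It fails at once if the switch box is shoved or lifted more than 20 mm (distance of switchbox from where it was at the start of the episode above 0.02 m).
It fails at once if a bystander is moved more than 30 mm, knocked over or picked up (distance of any of beaker, black_lid_jar, amber_jar, conical_flask, blue_cap_bottle, spatula, mortar from where it was at the start of the episode above 0.03 m or angle between any of beaker, black_lid_jar, amber_jar, conical_flask, blue_cap_bottle, spatula, mortar's own z axis and vertical above 0.5 rad).
It also fails if it takes over 61 s, if anything falls off the work surface, if the arm or the gripper's body presses on something with over 40 N, if the wrist force passes 120 N, or if a joint passes its speed limit or range.

### The arm

A 6-joint arm with a two-finger parallel gripper is mounted at the origin on the work surface. World frame = base frame: x ahead of the robot, y to its left, z up, the work surface at z = 0. Lengths are in mm, angles in rad, forces in N, time in s.
With the tool pointing down it reaches from about 250 to 850 mm from the base axis. Payload 12.5 kg.
Tool frame: the origin (TCP) lies at the centre of the arm's flange, where the gripper is bolted on; the fingertips stand 186 mm ahead of it and the grasp point (between the pads) lies 167 mm ahead of it; z points along the fingers, y is the line along which they close (so a half turn about z gives the same grasp; the last joint's range is limited). The gripper opens to 93 mm and grips with 3 to 60 N. Pads are 15 mm wide; open, the fingers measure 128 mm over their backs; the gripper's body (75 mm by 188 mm) begins 65 mm behind the grasp point.
Start: joints at [1.199, 0.351, 1.652, -0, 1.139, -0.085], TCP at [155.555, 527.53, 404.733] pointing down, gripper open.
Joint ranges: [-2.75, 2.75], [-0.79, 2.1], [0.01, 2.65], [-1.57, 4.71], [0.07, 3.14], [-2.87, 2.87]. Speed limits (rad/s): [2.22, 2.22, 2.79, 3.14, 3.14, 3.14].

### API

Orientations are given as a unit quaternion [x, y, z, w].
In Python, from rig import manip, viewer, job gives the robot as it stands.
- The arm moves only by the shell command python3 -m crank 'ROWS' [OPENING] [FORCE]. ROWS is text: rows parted by semicolons, each of 4 numbers parted by spaces: the shift along the tool's x, y, z in cm, then the turn about the tool's z in degrees. In form: x y z turn; .... A call has 1 to 8 rows; each row shifts and turns the commanded pose from where the row before left it, along the tool's axes as they then stand; what a row does not reach is not made up. A row lasts 1/10 s, in which the tool goes at most 50 mm and 8.59 degrees, less where a joint would pass 70% of its speed; a pose out of reach is approached as far as the arm can. A call with a gripper value outside its range is refused whole. OPENING is the gripper command: -1 is fully open, 1 is shut, values between are in proportion, set as the call begins (- or left out, the last holds). The fingers move at their own pace and stop on an object; FORCE is the grip in N (left out, the last holds). Time passes only in rows, so rows that do not move let the fingers close. It gives the time, the measured TCP pose, the force, the opening and the grip force at its end, in the units of the state.
- manip.get_obs(): the state, without advancing time (a new reading comes with each control period).
- viewer.get_image(name): name is "scene" or "top" or "wrist"; returns the picture (480x640x3 uint8, red, green, blue); there is no depth.
- viewer.camera_info(name): a dict with "intrinsics" (3x3 intrinsics, pixels), "origin" and "attitude" of the camera in the world. Camera axes: x right, y down, z forward; pixel columns grow to the right and rows downward; lengths in mm; the calibration is good to about 2 mm. A picture is of the moment at which its call begins: read the wrist's pose just before it. camera_info takes no time and is no camera call; for the wrist camera it gives the pose at the moment of the call.
- job.hand_in(): hands the job in; it is judged then, once.
The state is a dict: "time_s": time; "joint_positions": joint angles; "qd": joint speeds; "effort": joint torques, N m; "position": TCP position; "orientation": TCP orientation; "wrist_force": force on the tool from outside, world axes, zero at the start; "ft_torque": the same for the moment, N m; "finger_gap": finger opening in mm; "gripper_force": force on a finger pad.
Only numpy, scipy, OpenCV 4.12 (cv2) and the standard library are available. Lean on these libraries where they do the work, as an engineer would, in place of code of your own. Each camera call takes 0.05 s, during which the arm holds its last target. There are 200 camera calls.

## Working session

There is one attempt and no reset: what is moved stays moved. The work goes in short steps, Python scripts to look and compute and a shell command to move; the robot and the scene stay as the last step left them, time stands still between calls to the robot, and variables do not carry over. Pictures are saved under pics/ and viewed, at most 10 in all, crops included, and the job is handed in when it is done.

```bash
ls; mkdir -p pics; python3 - <<'E'
from rig import manip, viewer, job
import cv2
for n in ("scene","top"):
    im=viewer.get_image(n); cv2.imwrite(f"pics/{n}0.png",im[:,:,::-1]); c=viewer.camera_info(n); print(n,c)
o=manip.get_obs(); print(o)
E
```

```text
pics
scene {'intrinsics': array([[452.46023341,   0.        , 314.69000576],
       [  0.        , 452.46023341, 244.85257596],
       [  0.        ,   0.        ,   1.        ]]), 'origin': array([1312.15017862,  -66.99054218,  734.75036274]), 'attitude': array([ 0.65059075,  0.62509299, -0.30157692, -0.30828849])}
top {'intrinsics': array([[524.2972288 ,   0.        , 320.57347415],
       [  0.        , 524.2972288 , 239.72228683],
       [  0.        ,   0.        ,   1.        ]]), 'origin': array([ 447.00501137,  -19.21104996, 1296.56135733]), 'attitude': array([ 0.71306322, -0.69989302,  0.02931736, -0.02882881])}
{'time_s': 0.1, 'joint_positions': array([ 1.19940767e+00,  3.51191025e-01,  1.65234587e+00, -4.39719156e-05,
        1.13911259e+00, -8.46053918e-02]), 'qd': array([-1.58834734e-04, -1.05845126e-03, -2.46892724e-03,  1.98538885e-04,
        6.69503278e-04,  2.24390555e-05]), 'effort': array([ 3.88874578e-04, -4.98013937e+01, -2.85699463e+01,  6.99998648e-02,
        2.38486641e-02, -5.22825678e-05]), 'position': array([155.51840525, 527.43737308, 404.25581881]), 'orientation': array([ 1.42891620e-01,  9.89738200e-01, -5.19257299e-04, -9.99895489e-05]), 'wrist_force': array([-0.47025781, -0.47052045,  0.0625582 ]), 'ft_torque': array([0.0157626 , 0.02738072, 0.04394404]), 'gripper_force': 0.0, 'finger_gap': 93.29963515117596}
```

View pics/scene0.png

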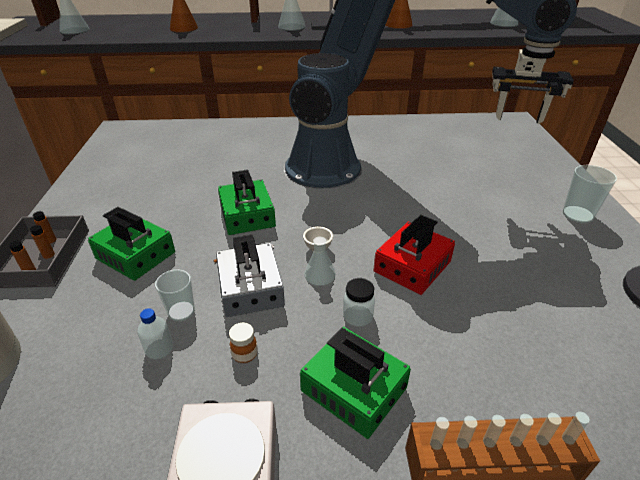

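View pics/top0.png

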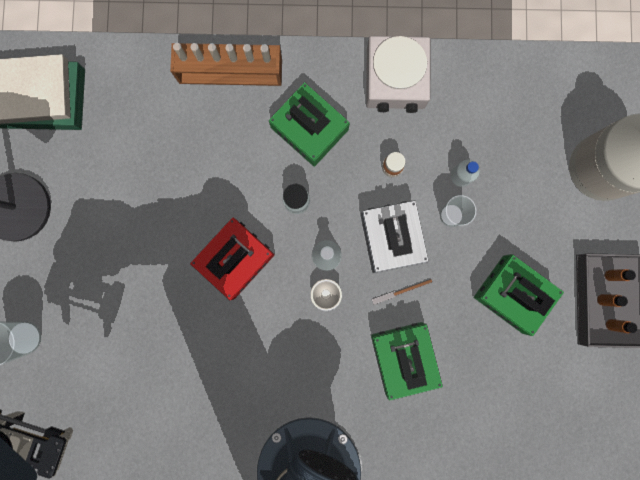

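The scene view shows the grey box with a bright panel at (250,275); the top view shows it at (395,237), with the spatula at (402,291) in front of it (x runs up in this picture). What could be taken for the switch box, in the top view: grey (395,237), green (408,362), green (518,295), green (309,123), red (233,260). I choose the grey one and will check it in a close crop.

```bash
cat > h.py <<'E'
import numpy as np, cv2
from scipy.spatial.transform import Rotation as R
from rig import viewer
def ray(n,px,z):
    c=viewer.camera_info(n); K=c['intrinsics']; A=R.from_quat(c['attitude']).as_matrix()
    d=A@np.linalg.inv(K)@np.array([px[0],px[1],1.]); o=c['origin']
    return o+d*(z-o[2])/d[2]
def proj(n,P):
    c=viewer.camera_info(n); p=c['intrinsics']@(R.from_quat(c['attitude']).as_matrix().T@(np.array(P)-c['origin']))
    return p[:2]/p[2]
E
python3 - <<'E'
from h import *
im=cv2.imread('pics/top0.png'); hsv=cv2.cvtColor(im,cv2.COLOR_BGR2HSV)
m=((hsv[:,:,2]>175)&(hsv[:,:,1]<40)).astype(np.uint8); w=np.zeros_like(m); w[190:285,350:435]=1; m&=w
n,l,s,_=cv2.connectedComponentsWithStats(m); k=1+np.argmax(s[1:,4]); print(s[k])
pts=np.argwhere(l==k)[:,::-1].astype(np.float32)
r=cv2.minAreaRect(pts); b=cv2.boxPoints(r); print(r,b)
W=np.array([ray('top',q,70) for q in b]); print(W.round(1), W.mean(0).round(1)); print([np.linalg.norm(W[i]-W[(i+1)%4]).round(1) for i in range(4)])
e=W[1]-W[0];print(np.degrees(np.arctan2(e[1],e[0])))
a=cv2.resize(im[185:310,340:450],None,fx=5,fy=4.8,interpolation=cv2.INTER_CUBIC)
s=cv2.imread('pics/scene0.png')[220:320,200:300]; b2=cv2.resize(s,(248*1,600)); 
cv2.imwrite('pics/crop1.png',np.hstack([a,b2]))
E
```

```text
[ 364  201   64   70 2029]
((395.29595947265625, 235.68019104003906), (61.76093673706055, 53.183963775634766), 78.31063079833984) [[362.99893 210.82785]
 [415.07986 200.05249]
 [427.593   260.53253]
 [375.51205 271.3079 ]]
[[ 618.4 -117.9   70. ]
 [ 646.3 -240.6   70. ]
 [ 503.9 -270.5   70. ]
 [ 476.5 -148.8   70. ]] [ 561.3 -194.4   70. ]
[np.float64(125.9), np.float64(145.5), np.float64(124.7), np.float64(145.2)]
-77.16158755174258
```

View pics/crop1.png

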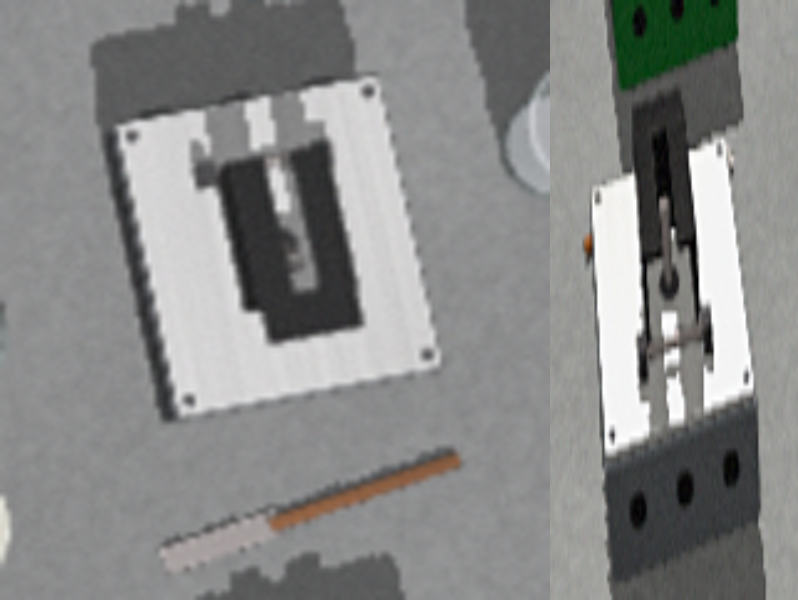

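The crop confirms the grey box: bright panel, guard with its slot, hinge at the back (top of the crop), lip towards the robot, and the spatula lying in front. Its centre is about (561,-194), yaw about 12.3°. The tool stays vertical, so I'll push the lip's front face back and up with the closed fingers. First I turn the tool so that its x is minus the box's x, and close the gripper.

```bash
cat >> h.py <<'E'
C=np.array([561.3,-194.4,0]); YAW=np.radians(12.3)
B=R.from_euler('z',YAW).as_matrix()
def state(goal=None):
    from rig import manip
    o=manip.get_obs(); Q=R.from_quat(o['orientation']).as_matrix(); p=o['position']
    tip=p+Q[:,2]*186; tb=B.T@(tip-C)
    print('t',round(o['time_s'],2),'tip box',tb.round(1),'tool-y vs box-y deg',round(float(np.degrees(np.arctan2(Q[1,1],Q[0,1])-YAW)-90),2),'F box',(B.T@o['wrist_force']).round(2),'gap',round(o['finger_gap'],1),'q',o['joint_positions'].round(2))
    if goal is not None: print('to go, tool cm',(Q.T@(B@np.array(goal)+C-tip)/10).round(2))
E
python3 -m crank '0 0 0 -7.2;0 0 0 -7.2;0 0 0 -7.2;0 0 0 -7.1;0 0 0 0;0 0 0 0' 1 20; python3 -c "
from h import *
state([-80,0,200])"
```

```text
time_s: 0.7
position: [155.5, 527.5, 404.5]
orientation: [-0.105, 0.994, -0.0, -0.0]
wrist_force: [-0.2, 0.4, -0.3]
finger_gap: 49.6
gripper_force: 0.0
t 0.7 tip box [-242.7  791.7  218.5] tool-y vs box-y deg -0.24 F box [-0.13  0.45 -0.26] gap 49.6 q [ 1.2   0.35  1.65 -0.    1.14 -0.58]
to go, tool cm [-16.6  -79.1    1.88]
```

```bash
python3 -m crank '-0.8 -4 0 0;-0.8 -4 0 0;-0.8 -4 0 0;-0.8 -4 0 0;-0.8 -4 0 0;-0.8 -4 0 0;-0.8 -4 0 0;-0.8 -4 0 0'; python3 -m crank '-0.8 -4 0 0;-0.8 -4 0 0;-0.8 -4 0 0;-0.8 -4 0 0;-0.8 -4 0 0;-0.8 -4 0 0;-0.8 -4 0 0;0 0 0 0'; python3 -c "
from h import *
state([-80,0,200])"
```

```text
time_s: 1.5
position: [286.3, 226.9, 404.9]
orientation: [-0.105, 0.994, 0.0, 0.0]
wrist_force: [0.8, 1.3, -0.4]
finger_gap: 0.7
gripper_force: 0.0
time_s: 2.3
position: [401.5, -36.4, 404.8]
orientation: [-0.103, 0.995, -0.0, 0.0]
wrist_force: [-0.0, 0.8, 0.5]
finger_gap: 0.5
gripper_force: 0.0
t 2.3 tip box [-122.3  188.2  218.8] tool-y vs box-y deg -0.44 F box [0.17 0.79 0.49] gap 0.5 q [-0.21  0.08  2.   -0.    1.06 -1.98]
to go, tool cm [ -4.38 -18.79   1.9 ]
```

```bash
python3 -m crank '-0.8 -3.8 0.4 0;-0.8 -3.8 0.4 0;-0.8 -3.8 0.4 0;-0.4 -3.8 0.4 0;-0.3 -3.6 0.3 0;0 0 0 0;0 0 0 0'; python3 - <<'E'
from h import *
state([-80,0,100])
im=viewer.get_image('scene')[:,:,::-1]
cv2.imwrite('pics/s1.png',cv2.resize(im[140:320,170:410],(800,600),interpolation=cv2.INTER_CUBIC))
for P in ([0,0,70],[-48,22,120],[-48,-22,120],[-88,0,200]): print(P,((proj('scene',B@np.array(P)+C)-[170,140])*3.333).round(0))
E
```

```text
time_s: 3.0
position: [470.5, -210.1, 385.3]
orientation: [-0.106, 0.994, 0.0, -0.0]
wrist_force: [-0.8, 0.0, -0.4]
finger_gap: 0.8
gripper_force: 0.0
t 3.0 tip box [-92.2   4.2 199.3] tool-y vs box-y deg -0.19 F box [-0.76  0.19 -0.42] gap 0.8 q [-0.51  0.31  1.76  0.    1.07 -2.29]
to go, tool cm [-1.23 -0.43  9.93]
[0, 0, 70] [255. 425.]
[-48, 22, 120] [271. 317.]
[-48, -22, 120] [205. 327.]
[-88, 0, 200] [217. 189.]
```

View pics/s1.png

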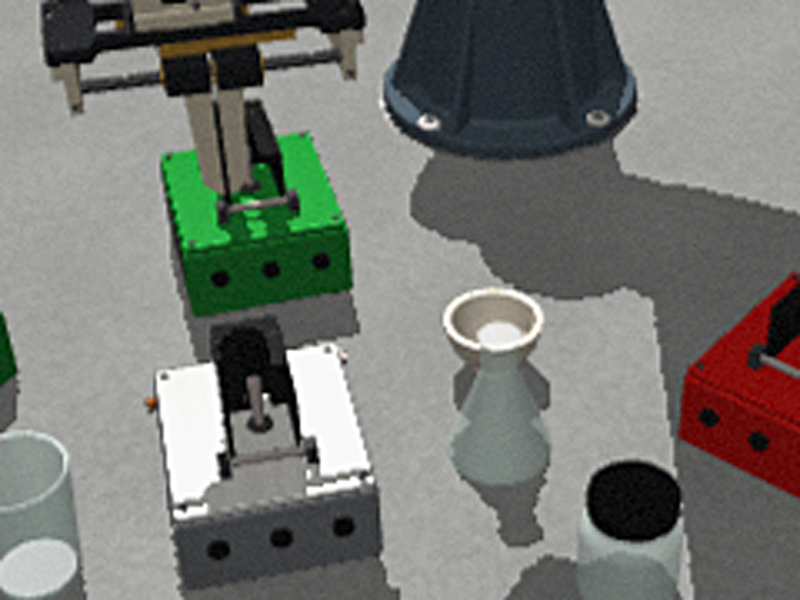

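The scene view agrees with the model: the guard's lip runs from about (212,325) to (278,320), and I predicted (205,327) to (271,317). The closed fingertips hang in front of it. I'm lowering them in front of the lip.

```bash
python3 -m crank '-0.2 -0.1 2.5 0;-0.3 0 2.5 0;-0.3 0 2.5 0;-0.3 0 2.3 0;0 0 0 0;0 0 0 0'; python3 -c "
from h import *
state([-60,2,100])"
python3 -m crank '-0.5 0 0 0;-0.5 0 0 0;-0.3 0 0 0;-0.3 0 0 0;0 0 0 0;0 0 0 0'; python3 -c "
from h import *
state([-56,2,100])"
```

```text
time_s: 3.65
position: [481.6, -208.2, 288.4]
orientation: [-0.107, 0.994, 0.0, -0.0]
wrist_force: [0.5, -0.3, -0.1]
finger_gap: 0.5
gripper_force: 0.0
t 3.65 tip box [-80.9   3.5 102.4] tool-y vs box-y deg -0.0 F box [ 0.47 -0.43 -0.11] gap 0.5 q [-0.5   0.46  1.82  0.    0.86 -2.28]
to go, tool cm [-2.09 -0.15  0.24]
time_s: 4.25
position: [497.1, -205.6, 287.7]
orientation: [-0.107, 0.994, 0.0, -0.0]
wrist_force: [0.8, 0.7, -1.2]
finger_gap: 0.1
gripper_force: 0.0
t 4.25 tip box [-65.1   2.7 101.7] tool-y vs box-y deg -0.03 F box [ 0.94  0.54 -1.22] gap 0.1 q [-0.48  0.48  1.78 -0.    0.88 -2.26]
to go, tool cm [-0.91 -0.07  0.17]
```

```bash
python3 -m crank '-0.5 0 -0.1 0;-0.5 0 -0.5 0;-0.5 0 -0.9 0;-0.6 0 -0.9 0;-0.6 0 -0.8 0;0 0 0 0'; python3 - <<'E'
from h import *
state()
im=viewer.get_image('scene')[:,:,::-1]
cv2.imwrite('pics/s2.png',cv2.resize(im[170:320,190:310],(480,600),interpolation=cv2.INTER_CUBIC))
E
```

```text
time_s: 4.85
position: [524.5, -199.8, 321.1]
orientation: [-0.107, 0.994, -0.001, 0.001]
wrist_force: [-1.4, -0.6, 0.7]
finger_gap: 0.6
gripper_force: 0.4
t 4.85 tip box [-36.7   2.3 135.1] tool-y vs box-y deg -0.01 F box [-1.48 -0.25  0.67] gap 0.6 q [-0.45  0.47  1.7   0.    0.97 -2.23]
```

View pics/s2.png

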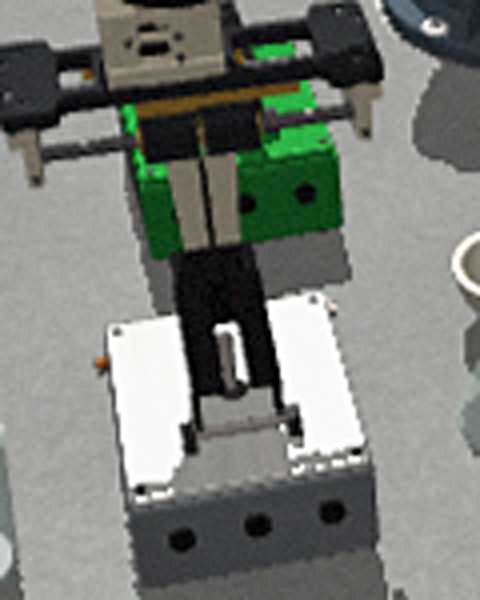

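The guard is coming up: its front edge, at about (215,250) in the crop, rests against the fingertips, and the box has not moved. I'll continue along the arc past top dead centre.

```bash
python3 -m crank '-0.7 0 -0.7 0;-0.7 0 -0.7 0;-0.8 0 -0.6 0;-0.9 0 -0.5 0;-0.9 0 -0.4 0;-0.9 0 -0.3 0;-1 0 -0.2 0;-1 0 0 0';python3 -m crank '-1 0 0 0;-1 0 0 0;0 0 0 0;0 0 0 0;0 0 0 0;0 0 0 0'; python3 - <<'E'
from h import *
state([-45,2,170])
im=viewer.get_image('scene')[:,:,::-1]
cv2.imwrite('pics/s3.png',cv2.resize(im[150:320,180:320],(494,600),interpolation=cv2.INTER_CUBIC))
E
```

```text
time_s: 5.7
position: [591.8, -185.0, 353.9]
orientation: [-0.107, 0.994, -0.0, 0.0]
wrist_force: [0.7, 0.0, -0.2]
finger_gap: 0.3
gripper_force: 0.0
time_s: 6.3
position: [610.2, -181.1, 353.8]
orientation: [-0.107, 0.994, 0.0, -0.0]
wrist_force: [0.2, -0.2, -0.3]
finger_gap: 0.5
gripper_force: 0.0
t 6.3 tip box [ 50.6   2.6 167.8] tool-y vs box-y deg -0.05 F box [ 0.13 -0.22 -0.29] gap 0.5 q [-0.36  0.56  1.46 -0.    1.12 -2.15]
to go, tool cm [ 9.56 -0.06 -0.22]
```

View pics/s3.png

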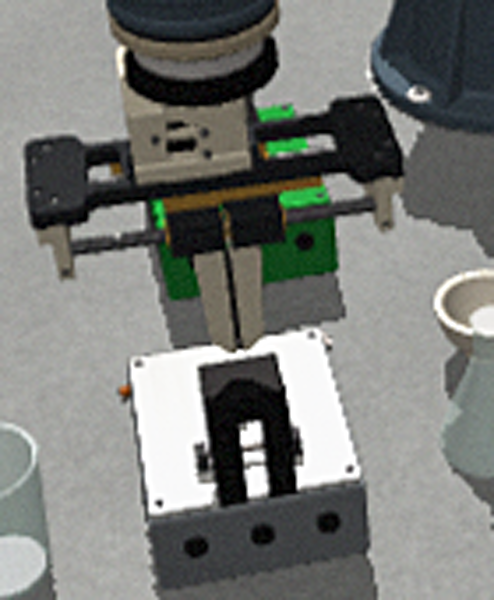

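The guard is fully open against its stop: in the crop it stands over the hinge at about (245,430) and hides the toggle. Next I back off and come down in front of the toggle.

```bash
python3 -m crank '3.2 0 0 0;3.2 0 0 0;3.2 0 0 0;0 0 2.5 0;0 0 2.5 0;0 0 2.5 0;0 0 0 0;0 0 0 0'; python3 -c "
from h import *
state([-20,2,92])"
python3 -m crank '-0.5 0 0 0;-0.5 0 0 0;-0.5 0 0 0;-0.5 0 0 0;-0.5 0 0 0;-0.5 0 0 0;0 0 0 0'; python3 -c "
from h import *
state([0,2,92])"
```

```text
time_s: 7.15
position: [516.8, -201.5, 279.3]
orientation: [-0.107, 0.994, 0.0, -0.0]
wrist_force: [1.1, -0.1, -0.0]
finger_gap: 0.7
gripper_force: 0.0
t 7.15 tip box [-45.    2.5  93.3] tool-y vs box-y deg -0.04 F box [ 1.01 -0.36 -0.01] gap 0.7 q [-0.46  0.52  1.74 -0.    0.88 -2.24]
to go, tool cm [-2.5  -0.05  0.13]
time_s: 7.85
position: [546.5, -194.9, 278.7]
orientation: [-0.107, 0.994, -0.0, 0.0]
wrist_force: [-0.3, 0.3, -0.6]
finger_gap: 0.3
gripper_force: 0.0
t 7.85 tip box [-14.5   2.7  92.7] tool-y vs box-y deg -0.02 F box [-0.28  0.35 -0.62] gap 0.3 q [-0.42  0.56  1.68  0.    0.91 -2.21]
to go, tool cm [-1.45 -0.07  0.07]
```

```bash
python3 -m crank '-0.3 0 0 0;-0.3 0 0 0;-0.3 0 0 0;-0.3 0 0 0;0 0 0 0;0 0 0 0'; python3 -c "
from h import *
state()"
python3 -m crank '-0.2 0 0 0;0 0 0 0;0 0 0 0'; python3 -c "
from h import *
state()"
```

```text
time_s: 8.45
position: [557.6, -192.5, 278.6]
orientation: [-0.107, 0.994, 0.0, -0.0]
wrist_force: [-2.6, -1.3, -0.1]
finger_gap: 0.5
gripper_force: 1.0
t 8.45 tip box [-3.2  2.7 92.6] tool-y vs box-y deg -0.03 F box [-2.77 -0.69 -0.13] gap 0.5 q [-0.41  0.57  1.65 -0.    0.92 -2.2 ]
time_s: 8.75
position: [558.9, -192.2, 278.3]
orientation: [-0.107, 0.994, 0.0, -0.002]
wrist_force: [-8.8, -3.6, 0.8]
finger_gap: 0.4
gripper_force: 4.4
t 8.75 tip box [-2.5  2.8 92.3] tool-y vs box-y deg -0.03 F box [-9.32 -1.62  0.78] gap 0.4 q [-0.41  0.58  1.64 -0.    0.92 -2.19]
```

The force rose from 2.8 to 9.3 N where I expected the stop, so the toggle is at its end. I'm backing off, then rising and passing over the guard to its back.

```bash
python3 -m crank '1 0 0 0;2 0 0 0;2 0 0 0;0 0 -3 0;0 0 -3 0;0 0 -3 0;0 0 -2.5 0;0 0 0 0'; python3 - <<'E'
from h import *
state([135,2,210])
for n in ('top','scene'): cv2.imwrite(f'pics/{n}4.png',viewer.get_image(n)[:,:,::-1])
a=cv2.imread('pics/top4.png')[180:300,340:440]; b=cv2.imread('pics/scene4.png')[180:320,200:300]
cv2.imwrite('pics/s4.png',np.hstack([cv2.resize(a,(400,480),interpolation=2),cv2.resize(b,(343,480),interpolation=2)]))
E
```

```text
time_s: 9.55
position: [511.0, -202.9, 397.3]
orientation: [-0.107, 0.994, -0.002, 0.003]
wrist_force: [-0.2, -0.4, -0.4]
finger_gap: 0.1
gripper_force: 0.0
t 9.55 tip box [-49.9   1.7 211.3] tool-y vs box-y deg -0.04 F box [-0.26 -0.35 -0.4 ] gap 0.1 q [-0.46  0.36  1.66  0.    1.12 -2.25]
to go, tool cm [-18.49   0.04   0.23]
```

View pics/s4.png

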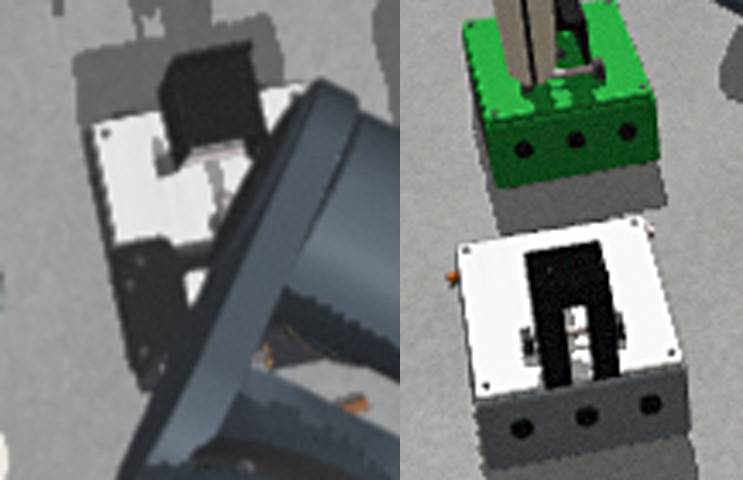

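The left half (top view) shows the guard open and the box in place, with the toggle's steel towards the hinge at about (225,180). The right half shows the steel through the slot at (580,350). Now over the guard to its back.

```bash
python3 -m crank '-4 0 0 0;-4 0 0 0;-4 0 0 0;-3.5 0 0 0;-3 0 0 0;0 0 2.5 0;0 0 2.5 0;0 0 2 0'; python3 -m crank '0 0 0 0;2 0 0 0;0.8 0 0 0;0.8 0 0 0;0 0 0 0'; python3 -c "
from h import *
state([96,2,140])"
```

```text
time_s: 10.45
position: [691.2, -163.1, 320.0]
orientation: [-0.107, 0.994, 0.001, -0.002]
wrist_force: [0.1, 0.2, -0.0]
finger_gap: 0.2
gripper_force: 0.0
time_s: 10.95
position: [656.0, -171.3, 324.4]
orientation: [-0.107, 0.994, -0.0, 0.0]
wrist_force: [-0.1, 0.4, -0.8]
finger_gap: 0.5
gripper_force: 0.1
t 10.95 tip box [ 97.5   2.4 138.4] tool-y vs box-y deg -0.06 F box [-0.05  0.42 -0.78] gap 0.5 q [-0.32  0.66  1.36  0.    1.12 -2.11]
to go, tool cm [ 0.15 -0.04 -0.16]
```

```bash
python3 -m crank '0.7 0 0 0;0.7 0 0 0;0.7 0 0 0;0.7 0 0 0;0.7 0 0 0;0.6 0 0 0;0.6 0 0 0;0.6 0 0 0'; python3 -m crank '0.5 0 -0.2 0;0.5 0 -0.2 0;0 0 0 0;0 0 0 0;0 0 0 0;0 0 -3 0;0 0 -3 0;0 0 0 0'; python3 - <<'E'
from h import *
state()
for n in ('top','scene'): cv2.imwrite(f'pics/{n}5.png',viewer.get_image(n)[:,:,::-1])
a=cv2.imread('pics/top5.png')[180:300,340:440]; b=cv2.imread('pics/scene5.png')[180:320,200:300]
cv2.imwrite('pics/s5.png',np.hstack([cv2.resize(a,(400,480),interpolation=2),cv2.resize(b,(343,480),interpolation=2)]))
E
```

```text
time_s: 11.75
position: [604.1, -182.4, 323.7]
orientation: [-0.107, 0.994, 0.0, -0.0]
wrist_force: [-0.3, -0.5, 0.6]
finger_gap: 0.4
gripper_force: 0.0
time_s: 12.55
position: [595.6, -184.5, 391.7]
orientation: [-0.107, 0.994, -0.001, 0.003]
wrist_force: [-0.2, -0.9, -0.1]
finger_gap: 0.4
gripper_force: 0.0
t 12.55 tip box [ 36.6   1.7 205.7] tool-y vs box-y deg -0.02 F box [-0.35 -0.86 -0.08] gap 0.4 q [-0.38  0.5   1.47 -0.    1.17 -2.16]
```

View pics/s5.png

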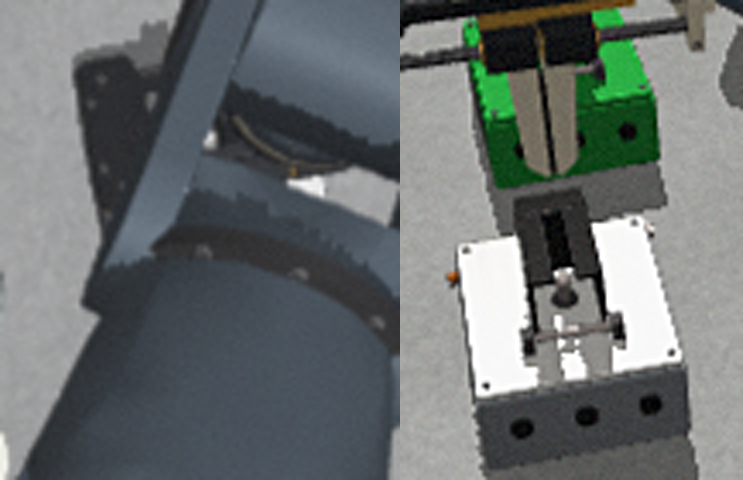

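The scene half shows the guard shut again, its front at about (548,195), and the toggle, tip at about (565,275), now leaning towards the back. One numeric check against the expected projections, and against the first picture, before handing in.

```bash
python3 - <<'E'
from h import *
for nm,P in dict(on=[13.9,0,100.8],off=[-13.9,0,100.8],foot=[0,0,72]).items(): print(nm,((proj('scene',B@np.array(P)+C)-[200,180])*3.43+[400,0]).round(0))
a=cv2.imread('pics/scene0.png').astype(int);b=cv2.imread('pics/scene5.png').astype(int)
d=(abs(a-b).max(2)>50).astype(np.uint8); d[:235]=0
n,l,s,c=cv2.connectedComponentsWithStats(d); print([(x.tolist()) for x in s[1:] if x[4]>5 ])
state()
E
```

```text
on [558. 277.]
off [552. 250.]
foot [560. 298.]
[[371, 235, 36, 30, 556], [343, 235, 264, 187, 17079], [244, 253, 5, 9, 30], [247, 272, 4, 4, 15], [248, 278, 4, 3, 9], [236, 323, 18, 18, 141], [209, 328, 130, 152, 8723]]
t 12.65 tip box [ 35.1   2.7 201.8] tool-y vs box-y deg -0.02 F box [ 0.    0.36 -0.45] gap 0.7 q [-0.38  0.5   1.47  0.    1.17 -2.16]
```

The toggle tip matches "on" (predicted (558,277)), and the only changes on the box are at the toggle. The outlines of the box and guard are as at the start, and the larger differences are the arm's shadow.

```bash
python3 -c "
from rig import job
print(job.hand_in())"
```

```text
the job is handed in; nothing more can be done
None
```

I handed the job in at about 12.7 s on the robot clock: by the last scene picture and the force reading, the toggle is fully back (on), the guard is shut over it and the box is where it started; no verdict was returned.

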